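# Change the used control vial behind the reagent bottles

### The job

The used control vial (bare metal crimp, no orange cap) in the orange seat at the back of the reagent tray has to be changed, but the two tall reagent bottles stand in the way: first stand them both in the steel side tray. Then push the used vial through the sprung flap of the yellow sharps bin and stand the fresh, orange-capped vial in the orange seat in its place; only when both are done, put each bottle back upright in the very bay it came from. Keep the bottles and the fresh vial upright all the time and leave the red-tipped dropper bottle and the black-capped pot beside the seat where they stand.

Things in the scene. Friction and masses are not known exactly. Their poses are not given: they have to be found in the camera images.
- bottle_blue: Loose square white reagent bottle with blue screw cap and blue label stripes. Body 60 x 60 mm (sides along its x and y) up to 116 mm, then a shoulder; round cap 34 mm across, 138 to 162 mm above the underside (grip it there from above). Origin: centre of the underside, z up. About 0.28 kg. Starts centred and square in one of the two front bays of the reagent tray: its own bay.
- bottle_green: The same bottle with green cap and green label stripes, in the other front bay at the start.
- used_vial: Loose amber glass vial, used: bare silver crimp with a small black stopper, no orange cap. 24 mm across up to 43 mm, crimp 21 mm across from 49 to 58 mm, total height 58 mm. Origin: centre of the underside, z up. About 55 g. Stands in the orange seat at the start, with only about 16 mm free to its neighbours left and right: grip it front and back (along the tray's x), once the bottles are away.
- fresh_vial: Loose amber glass vial, sealed: same size as the used one with an orange cap disc (22 mm across) on the crimp, total height 62 mm. Origin: centre of the underside, z up. About 55 g. Stands on the bench in front of the reagent tray at the start.
- dropper: Loose white dropper bottle with yellow band and red conical tip, 32 mm across, 68 mm high. Stands in a grey seat (like the orange one) right beside the orange seat, 44 mm from it along the tray's y, to the left or the right. Leave it there. Origin: centre of the underside.
- reagent_tray: Fixed white tray, 126 mm along its x (front at -x) by 162 mm along y. Origin: centre of the underside, z up. Floor 6 mm, walls 22 mm above the bench. Front: two bays, 75 x 75 mm inside (a 60 mm bottle goes in squared up), centred at x -22.5, y +39 and -39 mm, a wall between them. Back row (x +37 mm): orange seat near the middle, between two grey seats.
- vial_seat: Fixed orange square cup near the middle of the back row of the reagent tray, 44 mm outside, 40 mm inside, so a vial has 8 mm of play each way. Origin: centre of the underside, 6 mm above the bench; the inner floor lies 2 mm and the rim 13 mm above the origin. Axes as the reagent tray. The used vial stands here; the fresh one must end here.
- side_tray: Fixed low stainless tray at one side of the reagent tray (left or right), 200 mm along its x by 110 mm along its y, walls 3 mm thick, rim 23 mm above the bench, inner floor 3 mm above its origin. Origin: centre of the underside, on the bench. Room for both bottles side by side along its x, e.g. 45 mm either side of the centre.
- sharps_bin: Fixed yellow bin with red lid, top 160 mm above the bench (hinge lugs to 171 mm at +x). Origin: centre of the underside. Opening 96 mm square, centred on the origin, shut by a level white flap at 156 mm, hinged at the opening's +x edge, swinging down, free edge at -x. Weak spring (under 0.2 N at the edge): a vial lowered on it opens it, slides off when let go; the flap then shuts. Hollow.
- diluent_pot: Loose white pot with black cap, 32 mm across, 58 mm high. Stands in a grey seat (like the orange one) right beside the orange seat, 44 mm from it along the tray's y, on the side opposite the dropper bottle. Leave it there. Origin: centre of the underside.
Not all that is in view belongs to the job. Leave any blue or turquoise look-alike of the side_tray alone.

How it is judged (in metres and radians):
On the way, in this order (a step that is already met when the one before it is completed fails the run):
1. both reagent bottles stand upright in the side tray, let go, with the used vial still in its orange seat (x of bottle_blue in the frame of side_tray between -0.08 and 0.08 m and y of bottle_blue in the frame of side_tray between -0.035 and 0.035 m and z of bottle_blue in the frame of side_tray between 0 and 0.008 m and angle between each of bottle_blue, bottle_green, used_vial's own z axis and vertical below 0.1 rad and x of bottle_green in the frame of side_tray between -0.08 and 0.08 m and y of bottle_green in the frame of side_tray between -0.035 and 0.035 m and z of bottle_green in the frame of side_tray between 0 and 0.008 m and horizontal distance between used_vial and vial_seat below 0.0125 m and z of used_vial in the frame of vial_seat between 0 and 0.008 m and contact force between each of bottle_blue, bottle_green and the fingers below 0.2 N), for 0.2 s.
2. the used vial is in the sharps bin and the fresh vial stands in the orange seat, let go, with both bottles still in the side tray (x of bottle_blue in the frame of side_tray between -0.08 and 0.08 m and y of bottle_blue in the frame of side_tray between -0.035 and 0.035 m and z of bottle_blue in the frame of side_tray between 0 and 0.008 m and angle between each of bottle_blue, bottle_green, fresh_vial's own z axis and vertical below 0.1 rad and x of bottle_green in the frame of side_tray between -0.08 and 0.08 m and y of bottle_green in the frame of side_tray between -0.035 and 0.035 m and z of bottle_green in the frame of side_tray between 0 and 0.008 m and x of used_vial in the frame of sharps_bin between -0.075 and 0.075 m and y of used_vial in the frame of sharps_bin between -0.075 and 0.075 m and z of used_vial in the frame of sharps_bin between -0.01 and 0.1 m and horizontal distance between fresh_vial and vial_seat below 0.0125 m and z of fresh_vial in the frame of vial_seat between 0 and 0.008 m and contact force between fresh_vial and the fingers below 0.2 N), for 0.2 s.
At the end, for the whole second after the job is handed in: Used vial inside the bin, below its flap; fresh vial upright on the orange seat's floor, within 12.5 mm of its centre; each bottle upright in its own bay within 16 mm of where it first stood; dropper and pot within 12 mm of their places; all at rest (x of used_vial in the frame of sharps_bin between -0.075 and 0.075 m and y of used_vial in the frame of sharps_bin between -0.075 and 0.075 m and z of used_vial in the frame of sharps_bin between -0.01 and 0.1 m and horizontal distance between fresh_vial and vial_seat below 0.0125 m and z of fresh_vial in the frame of vial_seat between 0 and 0.008 m and angle between fresh_vial's own z axis and vertical below 0.1 rad and distance of each of bottle_blue, bottle_green from where it was at the start of the episode below 0.016 m and angle between each of bottle_blue, bottle_green's own z axis and vertical below 0.08 rad and linear speed of each of bottle_blue, bottle_green, used_vial, fresh_vial below 0.02 m/s and distance of each of dropper, diluent_pot from where it was at the start of the episode below 0.012 m); the robot touches nothing.
It fails at once if a reagent bottle or the fresh vial is tipped (over 0.6 rad) (angle between any of bottle_blue, bottle_green, fresh_vial's own z axis and vertical above 0.6 rad).
It fails at once if the dropper bottle or the pot is moved more than 12 mm or tipped over 0.6 rad (distance of any of dropper, diluent_pot from where it was at the start of the episode above 0.012 m or angle between any of dropper, diluent_pot's own z axis and vertical above 0.6 rad).
It also fails if it takes over 125 s, if anything falls off the work surface, if the arm or the gripper's body presses on something with over 40 N, if the wrist force passes 120 N, or if a joint passes its speed limit or range.

### The arm

A 6-joint arm with a two-finger parallel gripper is mounted at the origin on the work surface. World frame = base frame: x ahead of the robot, y to its left, z up, the work surface at z = 0. Lengths are in mm, angles in rad, forces in N, time in s.
With the tool pointing down it reaches from about 350 to 925 mm from the base axis. Payload 6.4 kg.
Tool frame: the origin (TCP) lies on the centre line of the jaws, within the pads' length; the fingertips stand 17 mm ahead of it and the grasp point (between the pads) lies 2 mm behind it; y points along the fingers, x is the direction in which the jaws open and shut, and the axes are right-handed (so a half turn about y gives the same grasp; the last joint's range is limited). The gripper opens to 85 mm and grips with 20 to 120 N. Pads are 22 mm wide; open, the fingers measure 114 mm over their backs; the gripper's body (76 mm by 85 mm) begins 54 mm behind the grasp point. The pads swing forward as they close: fully open they stand 13 mm farther back than shut.
Start: joints at [-1.386, 0.245, 1.558, -0, 1.339, -0.174], TCP at [228.253, -608.617, 248.29] pointing down, gripper open.
Joint ranges: [-3.13, 3.13], [-1.02, 2.26], [0.13, 2.54], [-0.95, 4.09], [0.21, 2.88], [-2.74, 2.74]. Speed limits (rad/s): [2.57, 2.57, 3.14, 3.14, 3.14, 3.14].

### API

Orientations are given as a unit quaternion [w, x, y, z].
In Python, from bench import bot, cams, job_done, nets gives the robot as it stands.
- The arm moves only by the tool send_rows, never from a script. Its argument "moves" is one flat list of numbers, 7 for each row, row after row: the finger opening in mm, from 0 to 85.4, then the shift along the tool's x, y, z in mm, then the turn, a rotation vector about the tool's x, y, z in rad. In form: [fingers, tx, ty, tz, rx, ry, rz, fingers, tx, ty, tz, rx, ry, rz, ...]. A call has 1 to 12 rows; each row shifts and turns the commanded pose from where the row before left it, along the tool's axes as they then stand; what a row does not reach is not made up. A row lasts 1/12 s, in which the tool goes at most 41.7 mm and 7.16 degrees, less where a joint would pass 70% of its speed; a pose out of reach is approached as far as the arm can. A call is refused whole if a number of a shift passes 41.7 or a number of a turn 0.125, either way. A call with a gripper value outside its range is refused whole. The fingers move at their own pace and stop on an object; "squeeze" is the grip in N (left out, the last holds). Time passes only in rows, so rows that do not move let the fingers close. It gives the time, the measured TCP pose, the force and the opening at its end, in the units of the state.
- bot.read_state(): the state, without advancing time (a new reading comes with each control period).
- cams.camera(name): name is "scene" or "top"; returns a dict with "frame" (420x560x3 uint8, red, green, blue), "K" (3x3 intrinsics, pixels), "rvec" (rotation vector, rad) and "tvec" (3), from world to camera coordinates, as OpenCV has them. Camera axes: x right, y down, z forward; pixel columns grow to the right and rows downward; lengths in mm; the calibration is good to about 2 mm. A picture is of the moment at which its call begins. There is no depth.
- job_done(): hands the job in, once; it reports no verdict.
Trained networks look in the newest picture that a camera, given by its name, has taken for a name from the list of things; names that differ only in an ending like _2 or _b are one class to them, and where a whole thing is asked for, a point or a joint stands for the part that bears it (a point fixed in the world has none). Each returns a list of dicts, best first, with "conf" (0 to 1); they miss things now and then, are a little off and sometimes report something else, mostly with a low value. They report only what shows in the picture. A call takes as long as a camera call. They do not tell look-alikes from the thing itself.
- nets.find_in(camera, label): "box" ([left, top, right, bottom] in pixels, round what is visible of it).
- nets.place_of(camera, label): "pixel" ([column, row] in pixels: a listed point, or the origin of a listed thing).
The state is a dict: "time": time; "joint_positions": joint angles; "qvel": joint speeds; "joint_torque": joint torques, N m; "tool_pos": TCP position; "ee_rot": TCP orientation; "force": force on the tool from outside, world axes, zero at the start; "ft_torque": the same for the moment, N m; "grip_width": finger opening in mm.
Only numpy, scipy, OpenCV 4.12 (cv2) and the standard library are available. Lean on these libraries where they do the work, as an engineer would, in place of code of your own. Each camera call takes 0.05 s, during which the arm holds its last target. There are 200 camera calls.

## Working session

There is one attempt and no reset: what is moved stays moved. The work goes in short steps, Python scripts to look and compute and a tool call to move; the robot and the scene stay as the last step left them, time stands still between calls to the robot, and variables do not carry over. Pictures are saved under pics/ and viewed, about 12 in all and at most 16, crops included, and the job is handed in when it is done.

Besides the shell and the picture viewer there is one more tool, called after "Emit:" as name(argument=value, ...) on one line, values as JSON. send_rows: Moves the arm, as the interface text tells. Its arguments: {"type":"object","properties":{"moves":{"type":"array"},"squeeze":{"type":"number"}},"required":["moves"]}

```bash
mkdir -p pics
cat > h.py <<'E'
import numpy as np, cv2
from bench import bot, cams, job_done, nets
def shot(n,save=None):
    c=cams.camera(n)
    if save: cv2.imwrite('pics/'+save,c['frame'][:,:,::-1])
    return c
def ray(c,px,z):
    "world point on plane z seen at pixel"
    R=cv2.Rodrigues(np.array(c['rvec'],float))[0];t=np.array(c['tvec'],float).ravel()
    d=R.T@np.linalg.inv(c['K'])@np.array([px[0],px[1],1.]);o=-R.T@t
    return o+d*(z-o[2])/d[2]
def proj(c,P):
    return cv2.projectPoints(np.array(P,float).reshape(-1,1,3),np.array(c['rvec'],float),np.array(c['tvec'],float),np.array(c['K'],float),None)[0].reshape(-1,2)
E
python3 - <<'E'
from h import *
np.set_printoptions(precision=1,suppress=True)
print(bot.read_state())
for n in ['scene','top']:
    c=shot(n,n+'0.png')
    R=cv2.Rodrigues(np.array(c['rvec'],float))[0];print(n,'cam pos',-R.T@np.array(c['tvec']).ravel(),'K',c['K'][0,0])
    for l,z in dict(bottle_blue=6,bottle_green=6,used_vial=8,fresh_vial=0,dropper=8,diluent_pot=8,reagent_tray=0,vial_seat=6,side_tray=0,sharps_bin=0).items():
        for r in nets.place_of(n,l)[:2]: print(l,np.array(r['pixel']),round(r['conf'],2),ray(c,r['pixel'],z))
E
```

```text
{'time': 0.0, 'joint_positions': array([-1.4,  0.2,  1.6,  0. ,  1.3, -0.2]), 'qvel': array([ 0., -0., -0., -0., -0., -0.]), 'joint_torque': array([  0. , -43. , -32.6,  -0. ,   0. ,  -0. ]), 'tool_pos': array([ 228.1, -608.1,  247.2]), 'ee_rot': array([ 0.6, -0.6,  0.4, -0.4]), 'force': array([ 0.5, -0.6, -0.8]), 'ft_torque': array([ 0.,  0., -0.]), 'grip_width': 85.41055002585253}
scene cam pos [1057.2 -405.4  825.1] K 451.033587148062
bottle_blue [285.7 286.1] 0.75 [607.7   5.8   6. ]
bottle_blue [332.  205.9] 0.31 [502.5 273.1   6. ]
bottle_green [311.6 270.2] 0.75 [616.1  79.8   6. ]
used_vial [313.2 292. ] 0.48 [662.2  37.6   8. ]
used_vial [236.8 242.4] 0.3 [430.7   8.4   8. ]
fresh_vial [234.8 244.5] 0.63 [426.6   4.6   0. ]
dropper [331.4 286. ] 0.85 [678.7  78.5   8. ]
diluent_pot [292.4 303.5] 0.59 [652.3 -16.4   8. ]
diluent_pot [310.8 271.7] 0.25 [618.9  74.2   8. ]
reagent_tray [305.9 288. ] 0.83 [639.4  37.9  -0. ]
reagent_tray [335.1 290.3] 0.72 [688.7  80.5   0. ]
vial_seat [313.1 294.7] 0.68 [666.1  33.4   6. ]
side_tray [353.9 133.7] 0.8 [319.6 576.2   0. ]
side_tray [264.9 158.5] 0.75 [218.2 287.1   0. ]
sharps_bin [160.9 352.7] 0.8 [ 551.3 -284.9    0. ]
top cam pos [ 338.6  147.4 1083.8] K 406.04198010785916
bottle_blue [327.8 156.2] 0.62 [595.6   5.1   6. ]
bottle_green [300.6 148.5] 0.64 [616.3  78.7   6. ]
bottle_green [317.9 132.4] 0.35 [661.3  31.7   6. ]
used_vial [316.3 129.2] 0.46 [669.6  36.2   8. ]
fresh_vial [330. 222.] 0.52 [417.7  -0.6   0. ]
dropper [300.4 123.1] 0.64 [686.2  79.4   8. ]
diluent_pot [336.6 133.4] 0.46 [658.4 -18.9   8. ]
reagent_tray [318.9 142.9] 0.94 [633.8  28.4   0. ]
vial_seat [320.6 129.5] 0.56 [669.5  24.3   6. ]
side_tray [224.5 192.6] 0.72 [495.1 283.2   0. ]
side_tray [114.8 254.7] 0.7 [327.3 570.    0. ]
sharps_bin [433.  178.2] 0.71 [ 538.6 -281.     0. ]
```

View pics/scene0.png

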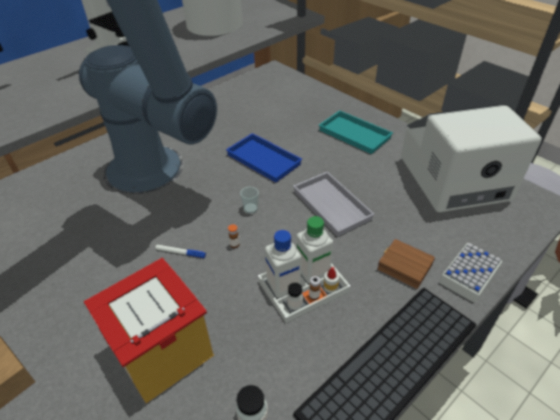

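View pics/top0.png

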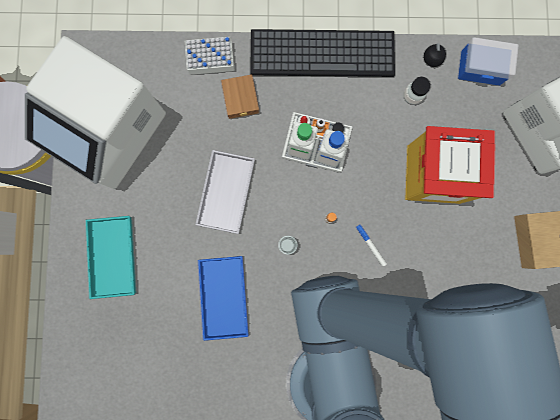

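Steel side tray is at scene (332,203) / top (226,192). The blue (264,157) and teal (355,132) trays are look-alikes. The fresh vial is at top (331,217), the used vial in the back row at (321,124), and the bin at (455,165). I'll refine these with one enlarged crop.

Run:
```python
from h import *
a=cv2.imread('pics/top0.png'); b=cv2.imread('pics/scene0.png')
A=cv2.resize(a[105:180,275:360],None,fx=4.6,fy=4.6,interpolation=cv2.INTER_CUBIC)
B=cv2.resize(b[205:325,230:360],None,fx=3,fy=3,interpolation=cv2.INTER_CUBIC)
C=cv2.resize(a[115:240,190:265],None,fx=2.8,fy=2.8,interpolation=cv2.INTER_CUBIC)
D=cv2.resize(a[115:215,400:500],None,fx=2.2,fy=2.2,interpolation=cv2.INTER_CUBIC)
o=np.zeros((600,800,3),np.uint8)+128
o[:A.shape[0],:A.shape[1]]=A
o[:B.shape[0],400:400+B.shape[1]]=B[:, :400]
o[360:360+240,0:C.shape[1]]=C[:240]
o[370:370+D.shape[0],500:500+D.shape[1]]=D
cv2.imwrite('pics/crop.png',o)
np.set_printoptions(precision=1,suppress=True)
c=cams.camera('top'); f=cv2.cvtColor(c['frame'][:,:,::-1],cv2.COLOR_BGR2HSV)
def blob(lo,hi,roi,name,z):
    m=cv2.inRange(f,np.array(lo),np.array(hi)); k=np.zeros_like(m); x0,y0,x1,y1=roi; k[y0:y1,x0:x1]=m[y0:y1,x0:x1]
    n,l,s,ce=cv2.connectedComponentsWithStats(k)
    i=1+np.argmax(s[1:,4]); mm=(l==i).astype(np.uint8)
    cnt=max(cv2.findContours(mm,0,2)[0],key=cv2.contourArea); r=cv2.minAreaRect(cnt); bx=cv2.boxPoints(r)
    print(name,s[i,4],ce[i],ray(c,ce[i],z)[:2]); return bx
blob((100,120,60),(125,255,255),(310,110,360,170),'bluecap',162)
blob((45,120,40),(80,255,255),(280,110,330,170),'greencap',162)
blob((5,120,120),(20,255,255),(320,205,345,230),'fresh',62)
def quad(lo,hi,roi,name,z):
    bx=blob(lo,hi,roi,name,z); P=np.array([ray(c,p,z)[:2] for p in bx]); print(' corners',P.round(0).tolist(),'c',P.mean(0),'sides',np.linalg.norm(P[1]-P[0]),np.linalg.norm(P[2]-P[1]),'ang',[np.degrees(np.arctan2(*(P[i+1]-P[i])[::-1])) for i in (0,1)])
quad((0,0,150),(180,40,255),(190,145,262,240),'steel',12)
quad((0,0,170),(180,45,255),(278,108,358,175),'rtray',22)
quad((0,150,100),(10,255,255),(400,115,505,210),'binlid',160)
quad((0,0,170),(180,45,255),(430,130,490,185),'flap',156)
```

```text
bluecap 206 [336.1 139.1] [599.    6.1]
greencap 191 [304.2 131.1] [617.4  80.3]
fresh 63 [331.3 216.6] [426.9   4.5]
steel 4718 [229.  196.8] [482.1 269.4]
 corners [[622.0, 377.0], [623.0, 186.0], [371.0, 183.0], [370.0, 370.0]] c [496.4 279. ] sides 190.89267181958968 252.78156432697685 ang [np.float64(-89.53387150781796), np.float64(-179.43565009735744)]
rtray 1049 [311.6 139.9] [636.   50.4]
 corners [[591.0, 131.0], [715.0, 102.0], [675.0, -60.0], [551.0, -28.0]] c [633.1  36.3] sides 128.24710935670848 166.21207843520529 ang [np.float64(-13.496069531126842), np.float64(-103.93716290287831)]
binlid 2925 [458.5 162.8] [ 545.6 -278.3]
 corners [[471.0, -185.0], [634.0, -200.0], [624.0, -371.0], [461.0, -353.0]] c [ 547.4 -277.2] sides 163.99393326799924 170.55859123686128 ang [np.float64(-5.345775188511482), np.float64(-93.41764602495874)]
flap 1511 [459.4 160.9] [ 551.2 -282.3]
 corners [[506.0, -232.0], [601.0, -239.0], [598.0, -334.0], [503.0, -326.0]] c [ 552.  -282.7] sides 94.78206393116288 95.05239085771949 ang [np.float64(-3.9218131240961815), np.float64(-91.69084117734639)]
```

View pics/crop.png

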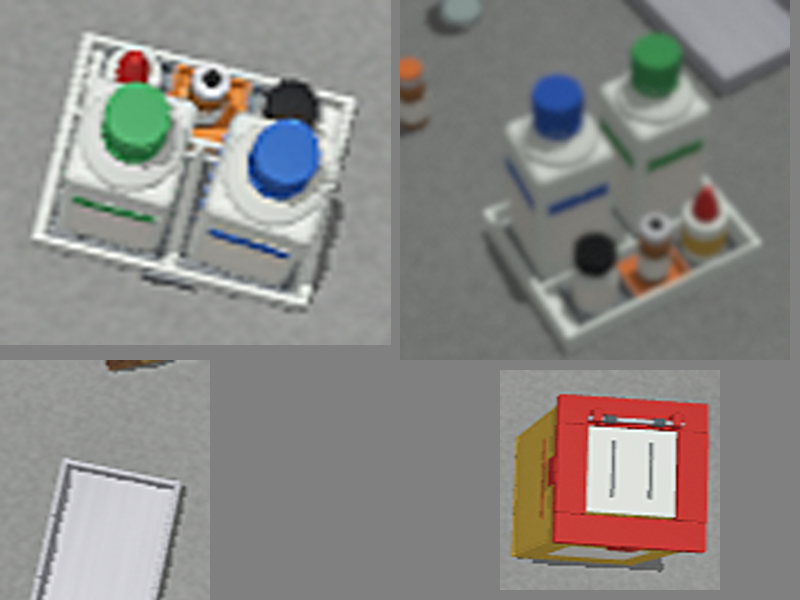

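```bash
cat >> h.py <<'E'
np.set_printoptions(precision=1,suppress=True)
from scipy.spatial.transform import Rotation as Rot
def plan(*wps):
    "waypoints (x,y,z,yaw_deg of tool x axis, mod 180) -> tool-frame shift totals (shift before turn) "
    s=bot.read_state(); q=s['ee_rot']; R=Rot.from_quat([q[1],q[2],q[3],q[0]]).as_matrix(); p=np.array(s['tool_pos'])
    y0=np.degrees(np.arctan2(R[1,0],R[0,0])); print('t',round(s['time'],2),'now',p,'yaw %.1f'%y0,'tilt %.2f'%np.degrees(np.arccos(-R[2,1])),'grip %.1f'%s['grip_width'],'F',s['force'],'q',np.round(s['joint_positions'],2))
    for w in wps:
        d=R.T@(np.array(w[:3])-p); dy=(w[3]-np.degrees(np.arctan2(R[1,0],R[0,0]))+90)%180-90
        print(w,'tool shift',d,'len %.0f'%np.linalg.norm(d),'turn about y %.3f rad'%(-np.radians(dy)))
        yw=np.radians(np.degrees(np.arctan2(R[1,0],R[0,0]))+dy); p=np.array(w[:3],float)
        R=np.array([[np.cos(yw),0,0],[np.sin(yw),0,0],[0,-1,0]]); R[:,2]=np.cross(R[:,0],R[:,1])
E
python3 - <<'E'
from h import *
c=shot('top'); s=shot('scene')
P=np.array([ray(c,p,23)[:2] for p in [(213.2,150.7),(255.4,158.9),(240,233),(197,226)]]); print('steel',P.tolist(),P.mean(0),np.linalg.norm(np.diff(P,axis=0),axis=1),[np.degrees(np.arctan2(*(P[i]-P[j])[::-1])) for i,j in ((0,3),(1,2))])
print('used',ray(c,(321.1,122.4),66),ray(s,(315,280),66))
import math
th=math.radians(-13.9); R=np.array([[math.cos(th),-math.sin(th)],[math.sin(th),math.cos(th)]])
for m in [(632.5,37)]:
    for o in [(-22.5,39),(-22.5,-39),(37,0)]: print(o,np.array(m)+R@np.array(o))
print('fresh scene',[ (r['box'],round(r['conf'],2)) for r in nets.find_in('scene','fresh_vial')])
for r in nets.find_in('scene','bottle_blue')[:1]+nets.find_in('scene','bottle_green')[:1]:print(r)
print(proj(s,[(620.2,79.5,168),(601.5,4,168),(427,4,62)]),proj(c,[(620.2,79.5,168),(601.5,4,168),(427,4,62)]))
plan((620,80,240,-14),(620,80,158,-14))
E
```

```text
steel [[604.0631033668376, 312.358078538939], [582.754550363039, 199.92814486053257], [385.69389820576447, 237.9054574040029], [403.2707181110794, 350.39460441398296]] [493.9 275.1] [114.4 200.7 113.9] [np.float64(-10.726559988454332), np.float64(-10.90824566097864)]
used [669.8  29.8  66. ] [671.5  30.8  66. ]
(-22.5, 39) [620.   80.3]
(-22.5, -39) [601.3   4.5]
(37, 0) [668.4  28.1]
fresh scene [([229.7, 223.8, 241.5, 247.1], 0.62), ([268.6, 226.0, 299.6, 300.0], 0.43), ([304.1, 294.7, 326.6, 302.2], 0.16)]
{'box': [264.6, 229.6, 300.1, 298.1], 'conf': 0.88}
{'box': [294.9, 217.1, 331.8, 282.8], 'conf': 0.58}
[[315.2 221.7]
 [282.  235.6]
 [232.4 227.2]] [[304.7 129.2]
 [337.4 137.4]
 [331.5 216.5]]
t 1.4 now [ 228.2 -608.6  248.3] yaw -69.4 tilt 0.00 grip 85.3 F [ 0.2  0.4 -0. ] q [-1.4  0.2  1.6 -0.   1.3 -0.2]
(620, 80, 240, -14) tool shift [-507.2    8.3  608.6] len 792 turn about y -0.968 rad
(620, 80, 158, -14) tool shift [ 0. 82.  0.] len 82 turn about y -0.000 rad
```

Emit:
send_rows(moves=[70,-21.1,0.3,25.4,0,0,0,70,-21.1,0.3,25.4,0,0,0,70,-21.1,0.3,25.4,0,0,0,70,-21.1,0.3,25.4,0,0,0,70,-21.1,0.3,25.4,0,0,0,70,-21.1,0.3,25.4,0,0,0,70,-21.1,0.3,25.4,0,0,0,70,-21.1,0.3,25.4,0,0,0,70,-21.1,0.3,25.4,0,0,0,70,-21.1,0.3,25.4,0,0,0,70,-21.1,0.3,25.4,0,0,0,70,-21.1,0.3,25.4,0,0,0], squeeze=40)

```text
time: 2.4
tool_pos: [425.3, -263.1, 244.9]
ee_rot: [-0.581, 0.581, -0.403, 0.403]
force: [0.6, -0.2, -0.9]
grip_width: 69.9
```

Emit:
send_rows(moves=[70,-21.1,0.3,25.4,0,0,0,70,-21.1,0.3,25.4,0,0,0,70,-21.1,0.3,25.4,0,0,0,70,-21.1,0.3,25.4,0,0,0,70,-21.1,0.3,25.4,0,0,0,70,-21.1,0.3,25.4,0,0,0,70,-21.1,0.3,25.4,0,0,0,70,-21.1,0.3,25.4,0,0,0,70,-21.1,0.3,25.4,0,0,0,70,-21.1,0.3,25.4,0,0,0,70,-21.1,0.3,25.4,0,0,0,70,-21.1,0.3,25.4,0,0,0])

```text
time: 3.4
tool_pos: [621.8, 81.2, 241.2]
ee_rot: [0.581, -0.581, 0.403, -0.403]
force: [-0.4, 0.3, 1.0]
grip_width: 70.0
```

Emit:
send_rows(moves=[70,0,0,0,0,-0.121,0,70,0,0,0,0,-0.121,0,70,0,0,0,0,-0.121,0,70,0,0,0,0,-0.121,0,70,0,0,0,0,-0.121,0,70,0,0,0,0,-0.121,0,70,0,0,0,0,-0.121,0,70,0,0,0,0,-0.121,0,70,0,0,0,0,0,0])

```text
time: 4.15
tool_pos: [621.2, 79.6, 241.1]
ee_rot: [0.702, -0.702, 0.085, -0.085]
force: [0.2, -0.8, 0.0]
grip_width: 69.9
```

Run:
```python
from h import *
plan((620,80,240,-13.9),(620,80,158,-13.9))
```

```text
t 4.15 now [621.2  79.6 241.1] yaw -13.9 tilt 0.00 grip 69.9 F [ 0.2 -0.8  0. ] q [-0.1  0.2  1.6  0.   1.3  0.2]
(620, 80, 240, -13.9) tool shift [-1.3  1.1  0.1] len 2 turn about y 0.001 rad
(620, 80, 158, -13.9) tool shift [ 0. 82.  0.] len 82 turn about y -0.000 rad
```

Emit:
send_rows(moves=[70,-1.2,20.8,0,0,0,0,70,0,20.8,0,0,0,0,70,0,20.8,0,0,0,0,70,0,20.8,0,0,0,0,20,0,0,0,0,0,0,20,0,0,0,0,0,0,20,0,0,0,0,0,0,20,0,0,0,0,0,0,20,0,0,0,0,0,0,20,0,0,0,0,0,0])

```text
time: 4.98
tool_pos: [620.8, 79.9, 159.4]
ee_rot: [0.702, -0.702, 0.085, -0.087]
force: [-1.4, -0.3, 1.8]
grip_width: 32.7
```

Run:
```python
from h import *
plan((620,80,220,-13.9),(538,266.6,220,-11),(538,266.6,156,-11)); s=shot('scene','g1.png')
b=s['frame'][195:305,250:370,::-1]; cv2.imwrite('pics/g1.png',cv2.resize(b,None,fx=4,fy=4))
```

```text
t 4.98 now [620.8  79.9 159.4] yaw -14.0 tilt 0.14 grip 32.7 F [-1.4 -0.3  1.8] q [-0.1  0.3  1.7  0.   1.2  0.2]
(620, 80, 220, -13.9) tool shift [ -0.7 -60.6  -0.1] len 61 turn about y -0.002 rad
(538, 266.6, 220, -11) tool shift [-124.4    0.   161.4] len 204 turn about y -0.051 rad
(538, 266.6, 156, -11) tool shift [ 0. 64.  0.] len 64 turn about y -0.000 rad
```

View pics/g1.png

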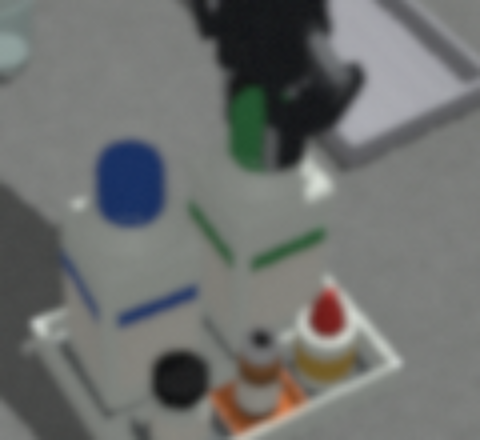

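Emit:
send_rows(moves=[20,0,-15,0,0,0,0,20,0,-23,0,0,0,0,20,0,-23,0,0,0,0,20,-15,0,19.5,0,0,0,20,-21,0,27,0,0,0,20,-21,0,27,0,0,0,20,-21,0,27,0,0,0,20,-21,0,27,0,0,0,20,-15,0,19.5,0,0,0,20,-10,0,14,0,-0.05,0,20,0,0,0,0,0,0])

```text
time: 5.95
tool_pos: [536.6, 269.0, 218.3]
ee_rot: [0.704, -0.704, 0.067, -0.066]
force: [0.8, -1.1, -3.8]
grip_width: 32.5
```

Run:
```python
from h import *
plan((538,266.6,157,-11))
```

```text
t 5.95 now [536.6 269.  218.3] yaw -10.8 tilt 0.11 grip 32.5 F [ 0.8 -1.1 -3.8] q [0.3 0.2 1.7 0.  1.3 0.5]
(538, 266.6, 157, -11) tool shift [ 2.  61.3 -2.1] len 61 turn about y 0.003 rad
```

Emit:
send_rows(moves=[20,2,20,-2,0,0,0,20,0,20,0,0,0,0,20,0,12,0,0,0,0,20,0,6,0,0,0,0,20,0,3.5,0,0,0,0,20,0,0,0,0,0,0,65,0,0,0,0,0,0,65,0,0,0,0,0,0,65,0,0,0,0,0,0,65,0,0,0,0,0,0])

```text
time: 6.78
tool_pos: [540.9, 263.9, 158.6]
ee_rot: [0.704, -0.704, 0.068, -0.069]
force: [0.4, 0.3, 0.5]
grip_width: 64.8
```

Run:
```python
from h import *
plan((538,266.6,230,-11),(601.3,5,240,-13.9),(601.3,5,159.4,-13.9))
```

```text
t 6.78 now [540.9 263.9 158.6] yaw -11.1 tilt 0.13 grip 64.8 F [0.4 0.3 0.5] q [ 0.3  0.2  1.8 -0.   1.2  0.5]
(538, 266.6, 230, -11) tool shift [ -3.2 -71.4   2.2] len 72 turn about y -0.002 rad
(601.3, 5, 240, -13.9) tool shift [ 112.1  -10.  -244.7] len 269 turn about y 0.051 rad
(601.3, 5, 159.4, -13.9) tool shift [ 0.  80.6  0. ] len 81 turn about y -0.000 rad
```

Emit:
send_rows(moves=[65,0,-24,0,0,0,0,65,0,-24,0,0,0,0,65,0,-24,0,0,0,0,65,12.2,-1,-27.0,0,0,0,65,12.2,-1,-27.0,0,0,0,65,12.2,-1,-27.0,0,0,0,65,12.2,-1,-27.0,0,0,0,65,12.2,-1,-27.0,0,0,0,65,12.2,-1,-27.0,0,0,0,65,12.2,-1,-27.0,0,0,0,65,12.2,-1,-27.0,0,0,0,65,12.2,-1,-27.0,0,0,0])

```text
time: 7.78
tool_pos: [601.5, 2.6, 239.1]
ee_rot: [-0.704, 0.704, -0.068, 0.069]
force: [0.6, 0.1, 0.8]
grip_width: 65.1
```

Emit:
send_rows(moves=[65,0,0,0,0,0.051,0,65,0,0,0,0,0,0])

```text
time: 7.95
tool_pos: [601.6, 2.5, 239.0]
ee_rot: [0.702, -0.702, 0.087, -0.088]
force: [-0.2, 1.8, 0.2]
grip_width: 65.0
```

Run:
```python
from h import *
s=shot('scene','s2.png')
plan((601.3,5,159.4,-13.9))
```

```text
t 8.0 now [601.3   3.5 238.8] yaw -14.1 tilt 0.04 grip 65.0 F [-0.3 -0.4  0.8] q [-0.2  0.1  1.7  0.   1.3  0.1]
(601.3, 5, 159.4, -13.9) tool shift [-0.4 79.4  1.4] len 79 turn about y -0.003 rad
```

View pics/s2.png

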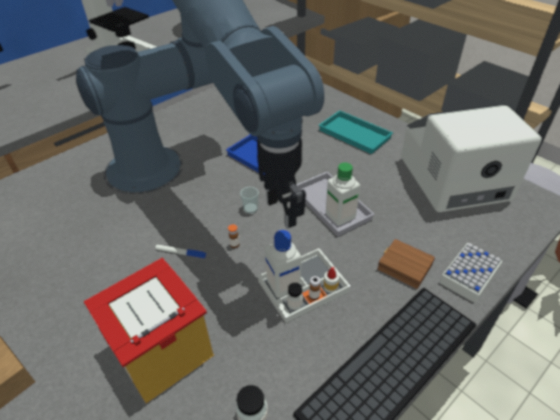

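The green bottle stands upright in the steel tray, with its cap at (345,170). The gripper is above the blue bottle, cap at (283,237). Next I take the blue one.

Emit:
send_rows(moves=[65,0,20,1.4,0,0,0,65,0,20,0,0,0,0,65,0,20,0,0,0,0,65,0,19.5,0,0,0,0,20,0,0,0,0,0,0,20,0,0,0,0,0,0,20,0,0,0,0,0,0,20,0,0,0,0,0,0,20,0,0,0,0,0,0,20,0,0,0,0,0,0])

```text
time: 8.83
tool_pos: [601.8, 5.5, 159.9]
ee_rot: [0.702, -0.702, 0.086, -0.087]
force: [-0.6, 0.3, 0.5]
grip_width: 32.4
```

Run:
```python
from h import *
plan((601.3,5,220,-13.9),(449,284,220,-11),(449,284,157,-11))
```

```text
t 8.83 now [601.8   5.5 159.9] yaw -14.0 tilt 0.08 grip 32.4 F [-0.6  0.3  0.5] q [-0.2  0.2  1.8  0.   1.2  0.1]
(601.3, 5, 220, -13.9) tool shift [ -0.3 -60.1  -0.6] len 60 turn about y -0.002 rad
(449, 284, 220, -11) tool shift [-214.9    0.   234.2] len 318 turn about y -0.051 rad
(449, 284, 157, -11) tool shift [ 0. 63.  0.] len 63 turn about y -0.000 rad
```

Emit:
send_rows(moves=[20,0,-15,0,0,0,0,20,0,-23,0,0,0,0,20,0,-22,0,0,0,0,20,-18,0,8,0,0,0,20,-28,0,10,0,0,0,20,-28,0,10,0,0,0,20,-28,0,10,0,0,0,20,-28,0,10,0,0,0,20,-28,0,10,0,0,0,20,-20,0,16,0,0,0])

```text
time: 9.67
tool_pos: [444.5, 120.8, 218.7]
ee_rot: [-0.702, 0.702, -0.087, 0.086]
force: [1.0, 1.3, -3.9]
grip_width: 32.7
```

Emit:
send_rows(moves=[20,-12,0,25,0,0,0,20,-8,0,29,0,0,0,20,-8,0,29,0,0,0,20,-6,0,29,0,0,0,20,-2,0,25,0,0,0,20,0,0,15,0,-0.051,0,20,0,0,8,0,0,0,20,0,0,0,0,0,0])

```text
time: 10.33
tool_pos: [450.2, 285.5, 219.0]
ee_rot: [0.704, -0.704, 0.068, -0.068]
force: [-0.6, -0.5, -2.9]
grip_width: 32.6
```

Run:
```python
from h import *
plan((449,284,157.5,-11))
```

```text
t 10.33 now [450.2 285.5 219. ] yaw -11.1 tilt 0.02 grip 32.6 F [-0.6 -0.5 -2.9] q [ 0.3 -0.   1.9  0.   1.3  0.6]
(449, 284, 157.5, -11) tool shift [-0.9 61.5 -1.7] len 62 turn about y -0.001 rad
```

Emit:
send_rows(moves=[20,-1,20,-1.5,0,0,0,20,0,20,0,0,0,0,20,0,12,0,0,0,0,20,0,6,0,0,0,0,20,0,4,0,0,0,0,20,0,0,0,0,0,0,65,0,0,0,0,0,0,65,0,0,0,0,0,0,65,0,0,0,0,0,0,65,0,0,0,0,0,0])

```text
time: 11.17
tool_pos: [449.4, 283.3, 157.7]
ee_rot: [0.704, -0.704, 0.068, -0.069]
force: [0.1, 0.2, 0.3]
grip_width: 65.2
```

Emit:
send_rows(moves=[65,0,-24,0,0,0,0,65,0,-24,0,0,0,0,65,0,-24,0,0,0,0,65,0,0,0,0,0,0])

```text
time: 11.5
tool_pos: [451.7, 284.3, 234.9]
ee_rot: [0.705, -0.702, 0.065, -0.072]
force: [1.4, 1.1, 0.4]
grip_width: 64.9
```

Run:
```python
from h import *
plan((670.5,30,140,-13.9),(670.5,30,52,-13.9))
s=shot('scene'); c=shot('top')
cv2.imwrite('pics/s3.png',np.vstack([cv2.resize(s['frame'][150:320,180:400,::-1],None,fx=2.3,fy=1.75),cv2.resize(c['frame'][90:250,180:400,::-1],None,fx=2.3,fy=1.75)]))
```

```text
t 11.5 now [451.7 284.3 234.9] yaw -11.1 tilt 0.59 grip 64.9 F [1.4 1.1 0.4] q [ 0.3 -0.   1.9 -0.   1.3  0.5]
(670.5, 30, 140, -13.9) tool shift [ 262.8   96.1 -207.9] len 349 turn about y 0.049 rad
(670.5, 30, 52, -13.9) tool shift [ 0. 88.  0.] len 88 turn about y -0.000 rad
```

View pics/s3.png

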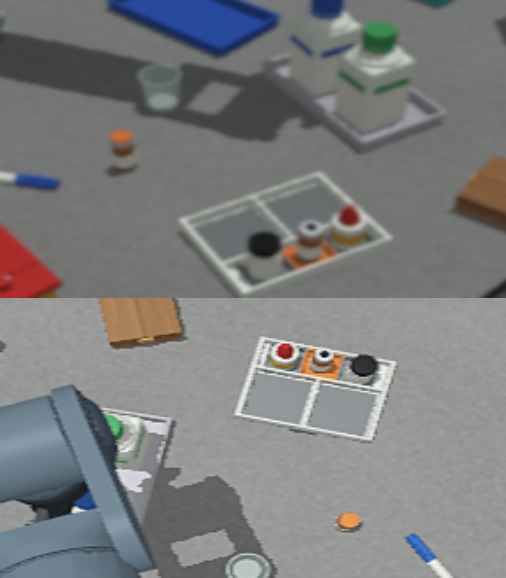

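Emit:
send_rows(moves=[65,22,0,-17.3,0,0,0,65,22,0,-17.3,0,0,0,65,22,0,-17.3,0,0,0,65,22,0,-17.3,0,0,0,65,22,0,-17.3,0,0,0,50,22,0,-17.3,0,0,0,50,22,12,-17.3,0,0,0,50,22,14,-17.3,0,0,0,50,22,14,-17.3,0,0,0,50,22,14,-17.3,0,0,0,50,22,14,-17.3,0,0,0,50,22,14,-17.3,0,0.05,0])

```text
time: 12.6
tool_pos: [667.6, 27.6, 144.2]
ee_rot: [0.702, -0.702, 0.087, -0.085]
force: [0.7, 0.3, -0.9]
grip_width: 50.1
```

Run:
```python
from h import *
bot.read_state()
s=shot('scene');c=shot('top')
for n,q in (('scene',s),('top',c)):
    f=cv2.cvtColor(q['frame'][:,:,::-1].copy(),cv2.COLOR_BGR2HSV); m=cv2.inRange(f,(5,140,120),(20,255,255))
    u,v=proj(q,[(669,29,19)])[0].astype(int); k=np.zeros_like(m); k[v-14:v+15,u-16:u+17]=m[v-14:v+15,u-16:u+17]
    pts=cv2.findNonZero(k)
    if pts is not None:
        h=cv2.convexHull(pts).reshape(-1,2); 
        W=np.array([ray(q,p,14)[:2] for p in h],np.float32); r=cv2.minAreaRect(W); print(n,'seat',r)
    print(n,'used net',[(ray(q,r['pixel'],8),round(r['conf'],2)) for r in nets.place_of(n,'used_vial')[:2]])
plan((670.5,30,120,-13.9),(670.5,30,44,-13.9))
cv2.imwrite('pics/s4.png',cv2.resize(s['frame'][220:320,250:370,::-1],None,fx=4,fy=4,interpolation=2))
```

```text
scene seat ((669.3551025390625, 31.988361358642578), (40.3178825378418, 27.612995147705078), 76.78071594238281)
scene used net [(array([668.7,  35.2,   8. ]), 0.8)]
top seat ((668.35791015625, 50.4234504699707), (1.3101600408554077, 11.427820205688477), 76.20027923583984)
top used net []
t 12.8 now [666.9  28.4 144.8] yaw -14.0 tilt 0.22 grip 50.2 F [0.6 0.  0. ] q [-0.1  0.4  1.6  0.   1.2  0.1]
(670.5, 30, 120, -13.9) tool shift [ 3.2 24.7  2.4] len 25 turn about y -0.002 rad
(670.5, 30, 44, -13.9) tool shift [ 0. 76.  0.] len 76 turn about y -0.000 rad
```

View pics/s4.png

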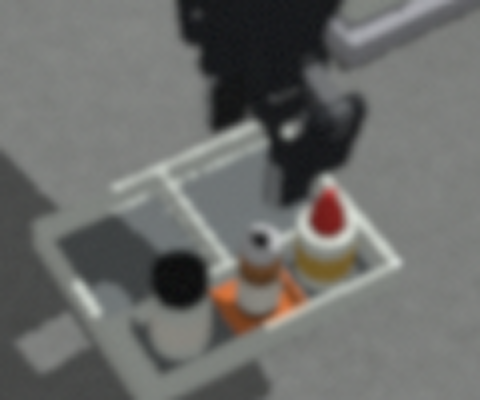

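Emit:
send_rows(moves=[50,3,20,2.4,0,0,0,50,0,20,0,0,0,0,50,0,20,0,0,0,0,50,0,20,0,0,0,0,50,0,14,0,0,0,0,50,0,6,0,0,0,0,50,0,0,0,0,0,0])

```text
time: 13.38
tool_pos: [670.1, 31.1, 45.5]
ee_rot: [0.702, -0.702, 0.087, -0.085]
force: [0.1, 0.1, 0.7]
grip_width: 50.2
```

Run:
```python
from h import *
s=shot('scene')
plan((670.5,30.5,44,-13.9))
cv2.imwrite('pics/s5.png',cv2.resize(s['frame'][230:320,260:370,::-1],None,fx=5,fy=5,interpolation=2))
```

```text
t 13.43 now [671.1  30.8  47. ] yaw -13.9 tilt 0.03 grip 49.8 F [-0.1  0.7 -0.4] q [-0.1  0.5  1.6  0.   1.   0.1]
(670.5, 30.5, 44, -13.9) tool shift [-0.6  3.  -0.4] len 3 turn about y -0.001 rad
```

View pics/s5.png

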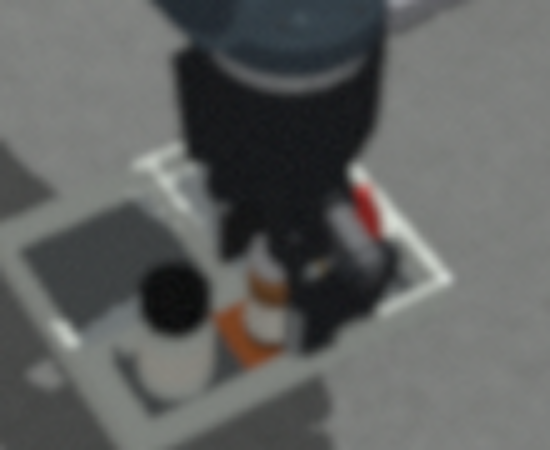

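Emit:
send_rows(moves=[10,0,1.5,0,0,0,0,10,0,0,0,0,0,0,10,0,0,0,0,0,0,10,0,0,0,0,0,0,10,0,0,0,0,0,0,10,0,0,0,0,0,0], squeeze=30)

```text
time: 13.93
tool_pos: [672.4, 30.2, 46.9]
ee_rot: [0.702, -0.702, 0.085, -0.087]
force: [-0.9, 0.5, 5.4]
grip_width: 23.0
```

Run:
```python
from h import *
plan((670.5,30.5,110,-13.9),(670,30,240,-94),(545,-281.5,240,-94))
```

```text
t 13.93 now [672.4  30.2  46.9] yaw -14.0 tilt 0.13 grip 23.0 F [-0.9  0.5  5.4] q [-0.1  0.5  1.6  0.   1.   0.1]
(670.5, 30.5, 110, -13.9) tool shift [ -1.8 -63.1  -0.1] len 63 turn about y -0.001 rad
(670, 30, 240, -94) tool shift [  -0.4 -130.    -0.6] len 130 turn about y 1.398 rad
(545, -281.5, 240, -94) tool shift [ 319.5    0.  -103. ] len 336 turn about y -0.000 rad
```

Emit:
send_rows(moves=[10,0,-10,0,0,0,0,10,0,-20,0,0,0,0,10,0,-25,0,0,0,0,10,0,-25,0,0,0,0])

```text
time: 14.27
tool_pos: [670.6, 30.2, 125.7]
ee_rot: [-0.702, 0.702, -0.087, 0.085]
force: [0.6, -0.0, 0.5]
grip_width: 22.8
```

Emit:
send_rows(moves=[10,0,-10,0,0,0.1165,0,10,0,-10,0,0,0.1165,0,10,0,-10,0,0,0.1165,0,10,0,-10,0,0,0.1165,0,10,0,-10,0,0,0.1165,0,10,0,-10,0,0,0.1165,0,10,0,-10,0,0,0.1165,0,10,0,-10,0,0,0.1165,0,10,0,-10,0,0,0.1165,0,10,0,-10,0,0,0.1165,0,10,0,-10,0,0,0.1165,0,10,0,-10,0,0,0.1165,0])

```text
time: 15.27
tool_pos: [671.0, 30.2, 245.9]
ee_rot: [0.48, -0.481, 0.519, -0.519]
force: [-1.0, 0.3, -0.8]
grip_width: 22.9
```

Run:
```python
from h import *
plan((545,-281.5,240,-94))
```

```text
t 15.27 now [671.   30.2 245.9] yaw -94.4 tilt 0.03 grip 22.9 F [-1.   0.3 -0.8] q [-0.1  0.3  1.5 -0.   1.4  1.5]
(545, -281.5, 240, -94) tool shift [ 320.4    6.  -101.7] len 336 turn about y -0.007 rad
```

Emit:
send_rows(moves=[10,26.6,0.5,-8.9,0,0,0,10,26.6,0.5,-8.9,0,0,0,10,26.6,0.5,-8.9,0,0,0,10,26.6,0.5,-8.9,0,0,0,10,26.6,0.5,-8.9,0,0,0,10,26.6,0.5,-8.9,0,0,0,10,26.6,0.5,-8.9,0,0,0,10,26.6,0.5,-8.9,0,0,0,10,26.6,0.5,-8.9,0,0,0,10,26.6,0.5,-8.9,0,0,0,10,26.6,0.5,-8.9,0,0,0,10,26.6,0.5,-8.9,0,0,0])

```text
time: 16.27
tool_pos: [541.2, -281.6, 239.5]
ee_rot: [0.482, -0.482, 0.518, -0.517]
force: [0.4, 0.3, -0.4]
grip_width: 22.9
```

Run:
```python
from h import *
s=shot('scene')
plan((540,-281,240,-94))
f=s['frame'].copy()
for p in proj(s,[(551,-282,156),(540,-281,202)]).astype(int): cv2.circle(f,tuple(map(int,p)),1,(255,0,255),-1)
cv2.imwrite('pics/s6.png',cv2.resize(f[200:400,60:240,::-1],None,fx=3,fy=3,interpolation=2))
```

```text
t 16.32 now [ 539.5 -285.9  239.5] yaw -94.3 tilt 0.18 grip 23.0 F [-1.1 -3.1 -0.8] q [-0.7  0.2  1.7 -0.   1.3  1. ]
(540, -281, 240, -94) tool shift [-4.9 -0.5  0.1] len 5 turn about y -0.005 rad
```

View pics/s6.png

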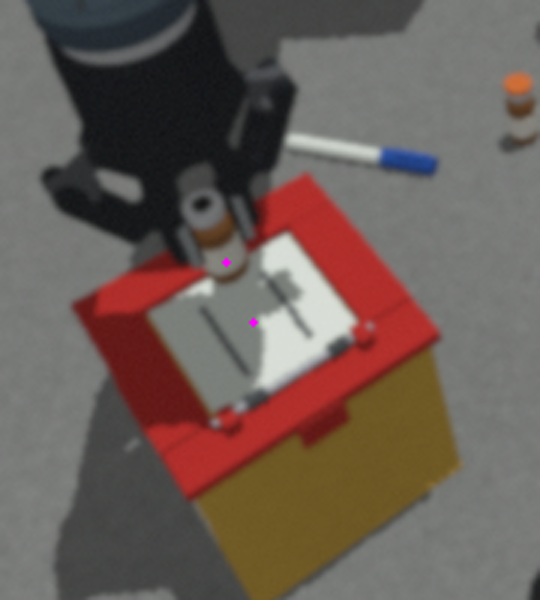

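Emit:
send_rows(moves=[10,-1,12,0,0,0,0,10,0,18,0,0,0,0,10,0,18,0,0,0,0,10,0,18,0,0,0,0,10,0,18,0,0,0,0,10,0,18,0,0,0,0,10,0,0,0,0,0,0])

```text
time: 16.9
tool_pos: [540.0, -276.6, 132.3]
ee_rot: [0.482, -0.483, 0.52, -0.514]
force: [-0.5, 0.8, -1.4]
grip_width: 22.6
```

Run:
```python
from h import *
plan((540,-281,240,-94))
```

```text
t 16.9 now [ 540.  -276.6  132.3] yaw -94.0 tilt 0.52 grip 22.6 F [-0.5  0.8 -1.4] q [-0.7  0.3  1.7  0.   1.1  1. ]
(540, -281, 240, -94) tool shift [   3.8 -107.7   -0.5] len 108 turn about y -0.000 rad
```

Low force, so the vial is through the flap. Open narrowly, then rise.

Emit:
send_rows(moves=[44,0,0,0,0,0,0,44,0,0,0,0,0,0,44,0,0,0,0,0,0,44,0,0,0,0,0,0,44,0,0,0,0,0,0,44,0,-15,0,0,0,0,44,0,-30,0,0,0,0,44,0,-35,0,0,0,0,44,0,-30,0,0,0,0,44,0,0,0,0,0,0])

```text
time: 17.73
tool_pos: [545.2, -281.8, 256.3]
ee_rot: [-0.483, 0.481, -0.512, 0.522]
force: [0.1, -0.2, 0.8]
grip_width: 44.4
```

Run:
```python
from h import *
s=shot('scene')
plan((427,4,240,-94),(427,4,120,-13.9))
cv2.imwrite('pics/s7.png',cv2.resize(s['frame'][150:400,60:360,::-1],None,fx=2.6,fy=2.4,interpolation=2))
for n in ('scene','top'):
    c=s if n=='scene' else shot('top')
    f=cv2.cvtColor(c['frame'][:,:,::-1].copy(),cv2.COLOR_BGR2HSV); m=cv2.inRange(f,(5,140,120),(20,255,255)); u,v=proj(c,[(427,4,61)])[0].astype(int); k=np.zeros_like(m);k[v-9:v+8,u-9:u+10]=m[v-9:v+8,u-9:u+10]
    M=cv2.moments(k,True)
    if M['m00']>5: print(n,'fresh cap',ray(c,(M['m10']/M['m00'],M['m01']/M['m00']),60))
```

```text
t 17.78 now [ 544.2 -281.1  252.9] yaw -94.1 tilt 0.56 grip 43.8 F [ 0.2  0.4 -0.7] q [-0.7  0.1  1.7  0.   1.3  1. ]
(427, 4, 240, -94) tool shift [-276.1   10.3 -137.3] len 309 turn about y -0.001 rad
(427, 4, 120, -13.9) tool shift [  0. 120.   0.] len 120 turn about y -1.398 rad
scene fresh cap [425.9   4.1  60. ]
top fresh cap [427.   4.  60.]
```

View pics/s7.png

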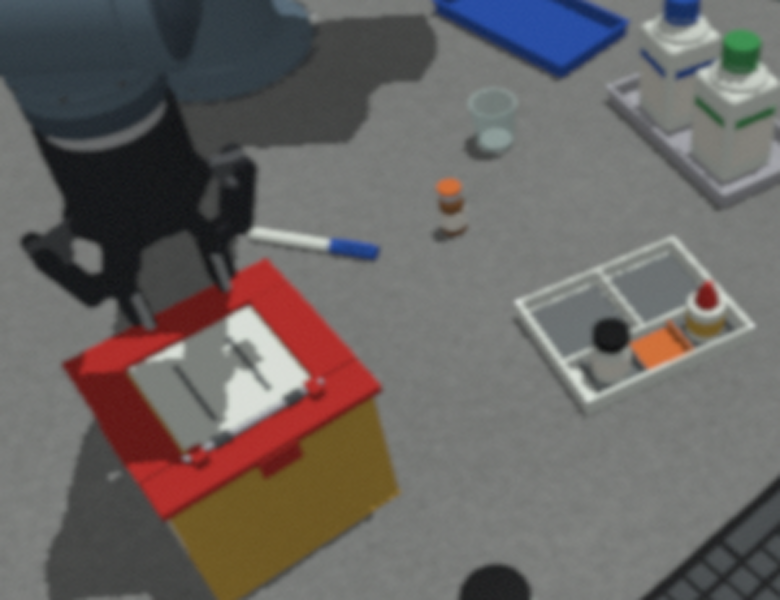

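Emit:
send_rows(moves=[44,-23,0.8,-11.4,0,0,0,44,-23,0.8,-11.4,0,0,0,44,-23,0.8,-11.4,0,0,0,44,-23,0.8,-11.4,0,0,0,44,-23,0.8,-11.4,0,0,0,44,-23,0.8,-11.4,0,0,0,44,-23,0.8,-11.4,0,0,0,44,-23,0.8,-11.4,0,0,0,44,-23,0.8,-11.4,0,0,0,44,-23,0.8,-11.4,0,0,0,44,-23,0.8,-11.4,0,0,0,44,-23,0.8,-11.4,0,0,0])

```text
time: 18.83
tool_pos: [424.0, 6.7, 236.2]
ee_rot: [0.481, -0.482, 0.518, -0.517]
force: [0.7, 0.4, -0.5]
grip_width: 43.8
```

Emit:
send_rows(moves=[50,0,10,0,0,-0.1165,0,50,0,10,0,0,-0.1165,0,50,0,10,0,0,-0.1165,0,50,0,10,0,0,-0.1165,0,50,0,10,0,0,-0.1165,0,50,0,10,0,0,-0.1165,0,50,0,10,0,0,-0.1165,0,50,0,10,0,0,-0.1165,0,50,0,10,0,0,-0.1165,0,50,0,10,0,0,-0.1165,0,50,0,10,0,0,-0.1165,0,50,0,10,0,0,-0.1165,0])

```text
time: 19.83
tool_pos: [424.2, 5.7, 116.0]
ee_rot: [0.702, -0.702, 0.085, -0.083]
force: [0.6, 0.6, -0.0]
grip_width: 49.8
```

Run:
```python
from h import *
for n in ('scene','top'):
    c=shot(n)
    f=cv2.cvtColor(c['frame'][:,:,::-1].copy(),cv2.COLOR_BGR2HSV); m=cv2.inRange(f,(5,140,100),(22,255,255)); u,v=proj(c,[(669,30,14)])[0].astype(int); k=np.zeros_like(m);k[v-15:v+16,u-17:u+18]=m[v-15:v+16,u-17:u+18]
    pts=cv2.findNonZero(k)
    if pts is None: continue
    W=np.array([ray(c,p,14)[:2] for p in pts.reshape(-1,2)],np.float32); print(n,'seat',len(W),W.mean(0),cv2.minAreaRect(W), 'net',[ray(c,r['pixel'],6) for r in nets.place_of(n,'vial_seat')[:1]])
plan((426.8,4,100,-13.9),(426.8,4,38,-13.9))
```

```text
scene seat 238 [669.5  33.8] ((671.5238647460938, 41.73897171020508), (63.904178619384766, 30.005674362182617), 77.3575668334961) net [array([669.6,  26.3,   6. ])]
top seat 238 [672.2  30.9] ((672.1788940429688, 41.739627838134766), (70.55027770996094, 46.036376953125), 77.61946105957031) net [array([672.5,  26.7,   6. ])]
t 20.03 now [424.7   5.6 117.1] yaw -14.2 tilt 0.11 grip 49.8 F [-0.4 -0.1 -0.9] q [-0.3 -0.1  2.2  0.   1.1 -0. ]
(426.8, 4, 100, -13.9) tool shift [ 2.4 17.1 -1.1] len 17 turn about y -0.004 rad
(426.8, 4, 38, -13.9) tool shift [ 0. 62.  0.] len 62 turn about y -0.000 rad
```

Emit:
send_rows(moves=[50,2.4,17,-1.2,0,0,0,50,0,20,0,0,0,0,50,0,20,0,0,0,0,50,0,15,0,0,0,0,50,0,7,0,0,0,0,50,0,0,0,0,0,0])

```text
time: 20.53
tool_pos: [426.5, 3.9, 37.8]
ee_rot: [0.702, -0.702, 0.088, -0.086]
force: [0.4, -0.5, 0.8]
grip_width: 49.8
```

Run:
```python
from h import *
s=shot('scene'); c=shot('top')
plan((426.8,4,38,-13.9))
# rectified patch of the tray at z=19 from both cameras, 2.5 px/mm, centre (669,30) along tray axes
th=np.radians(-13.9); ex=np.array([np.cos(th),np.sin(th)]); ey=np.array([-np.sin(th),np.cos(th)])
out=[]
for q in (s,c):
    W=[np.r_[np.array([669.,30])+ex*a+ey*b,19] for a,b in ((-35,-60),(35,-60),(35,60),(-35,60))]
    H=cv2.getPerspectiveTransform(proj(q,W).astype(np.float32),np.float32([(600,350),(600,0),(0,0),(0,350)]))
    w=cv2.warpPerspective(q['frame'],H,(600,350))[:,:,::-1].copy(); cv2.circle(w,(300,175),3,(255,0,255),-1); out.append(cv2.resize(w,(480,280)))
out.append(cv2.resize(s['frame'][205:265,190:280,::-1],(480,240)))
o=np.zeros((560,800,3),np.uint8); o[:280,:480]=out[0]; o[280:,:480]=out[1]; o[:240,480:]=out[2][:,80:400]
cv2.imwrite('pics/s8.png',o)
```

```text
t 20.63 now [428.1   3.6  39.5] yaw -14.0 tilt 0.06 grip 50.1 F [-0.1 -0.2  0.8] q [-0.3  0.1  2.2 -0.   0.9 -0. ]
(426.8, 4, 38, -13.9) tool shift [-1.4  1.5  0.1] len 2 turn about y -0.002 rad
```

View pics/s8.png

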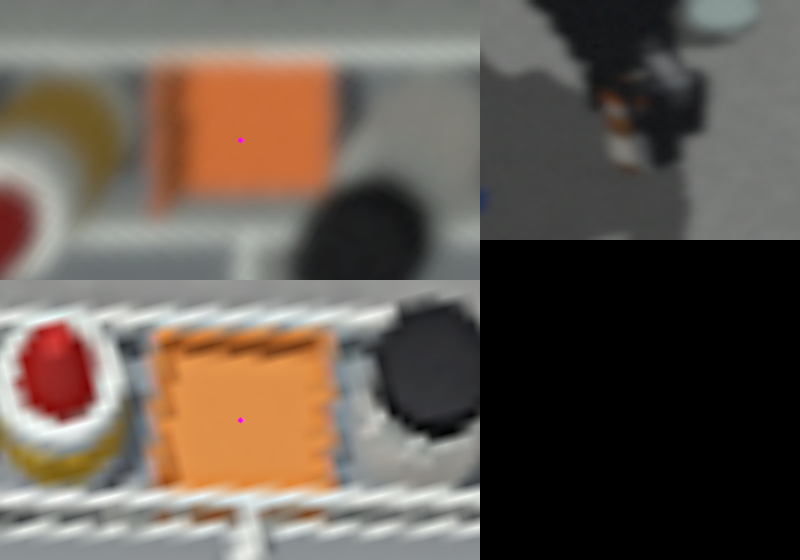

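The seat centre is confirmed at about (669.7, 29.6). The fresh vial stands between the fingers, so I close on it.

Emit:
send_rows(moves=[10,0,0,0,0,0,0,10,0,0,0,0,0,0,10,0,0,0,0,0,0,10,0,0,0,0,0,0,10,0,0,0,0,0,0,10,0,-10,0,0,0,0,10,0,-20,0,0,0,0,10,0,-30,0,0,0,0,10,0,-30,0,0,0,0,10,0,0,0,0,0,0])

```text
time: 21.47
tool_pos: [431.3, 2.8, 135.1]
ee_rot: [-0.701, 0.702, -0.082, 0.09]
force: [1.0, -0.5, -0.1]
grip_width: 22.7
```

Run:
```python
from h import *
plan((669.7,29.6,128,-13.9),(669.7,29.6,46,-13.9))
```

```text
t 21.47 now [431.3   2.8 135.1] yaw -14.0 tilt 0.67 grip 22.7 F [ 1.  -0.5 -0.1] q [-0.3 -0.1  2.2  0.   1.1 -0. ]
(669.7, 29.6, 128, -13.9) tool shift [224.8   9.7  83.5] len 240 turn about y -0.001 rad
(669.7, 29.6, 46, -13.9) tool shift [ 0. 82.  0.] len 82 turn about y -0.000 rad
```

Emit:
send_rows(moves=[10,15,0,5.4,0,0,0,10,24,0,9,0,0,0,10,24,0,9,0,0,0,10,24,0,9,0,0,0,10,26,0,9,0,0,0,10,26,0,9,0,0,0,10,26,0,9,0,0,0,10,26,0,9,0,0,0,10,20,0,8,0,0,0,10,15,0,6,0,0,0,10,0,0,0,0,0,0,10,0,0,0,0,0,0])

```text
time: 22.47
tool_pos: [666.4, 29.2, 128.3]
ee_rot: [-0.702, 0.702, -0.086, 0.086]
force: [-0.0, 0.2, -0.4]
grip_width: 22.6
```

Run:
```python
from h import *
s=shot('scene')
plan((669.7,29.6,47,-13.9))
cv2.imwrite('pics/s9.png',cv2.resize(s['frame'][205:305,255:375,::-1],None,fx=4,fy=4,interpolation=2))
plan((669.7,29.6,47,-13.9))
```

```text
t 22.52 now [665.7  29.2 128.2] yaw -14.0 tilt 0.10 grip 22.6 F [-0.4  0.6 -1.6] q [-0.1  0.4  1.6 -0.   1.1  0.1]
(669.7, 29.6, 47, -13.9) tool shift [ 3.9 81.2  1.4] len 81 turn about y -0.001 rad
t 22.52 now [665.7  29.2 128.2] yaw -14.0 tilt 0.10 grip 22.6 F [-0.4  0.6 -1.6] q [-0.1  0.4  1.6 -0.   1.1  0.1]
(669.7, 29.6, 47, -13.9) tool shift [ 3.9 81.2  1.4] len 81 turn about y -0.001 rad
```

View pics/s9.png

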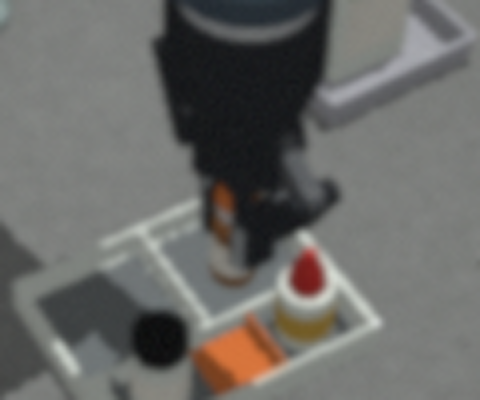

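Emit:
send_rows(moves=[10,3.7,0,1.2,0,0,0,10,0,15,0,0,0,0,10,0,18,0,0,0,0,10,0,18,0,0,0,0,10,0,12,0,0,0,0,10,0,8,0,0,0,0,10,0,5,0,0,0,0,10,0,0,0,0,0,0,10,0,0,0,0,0,0])

```text
time: 23.27
tool_pos: [670.9, 29.3, 53.2]
ee_rot: [-0.702, 0.702, -0.086, 0.086]
force: [-0.5, 0.5, -0.6]
grip_width: 22.9
```

Run:
```python
from h import *
cams.camera('top');plan((669.7,29.6,46.5,-13.9))
```

```text
t 23.32 now [671.3  29.2  53.7] yaw -14.0 tilt 0.10 grip 23.3 F [-0.3  0.6 -0.4] q [-0.1  0.5  1.6  0.   1.   0.1]
(669.7, 29.6, 46.5, -13.9) tool shift [-1.6  7.2 -0. ] len 7 turn about y -0.001 rad
```

Emit:
send_rows(moves=[10,-1,4,0,0,0,0,10,0,2.2,0,0,0,0,10,0,0,0,0,0,0,10,0,0,0,0,0,0])

```text
time: 23.65
tool_pos: [670.3, 29.5, 48.0]
ee_rot: [0.702, -0.702, 0.085, -0.087]
force: [-2.4, 0.5, 5.0]
grip_width: 22.4
```

Run:
```python
from h import *
cams.camera('top');plan((669.7,29.6,46.5,-13.9))
```

```text
t 23.7 now [670.4  29.5  48. ] yaw -14.0 tilt 0.10 grip 22.9 F [-1.5 -0.   5.6] q [-0.1  0.5  1.6 -0.   1.   0.1]
(669.7, 29.6, 46.5, -13.9) tool shift [-0.7  1.5 -0.1] len 2 turn about y -0.001 rad
```

Contact with the seat floor (5.6 N). Release slowly, then rise.

Emit:
send_rows(moves=[32,0,0,0,0,0,0,44,0,0,0,0,0,0,50,0,0,0,0,0,0,50,0,0,0,0,0,0,50,0,-15,0,0,0,0,50,0,-20,0,0,0,0,50,0,-30,0,0,0,0,65,0,-35,0,0,0,0,65,0,-35,0,0,0,0,65,0,-40,0,0,0,0,65,0,0,0,0,0,0,65,0,0,0,0,0,0])

```text
time: 24.7
tool_pos: [671.5, 29.4, 226.9]
ee_rot: [-0.702, 0.702, -0.083, 0.089]
force: [-0.1, 0.4, -0.0]
grip_width: 65.3
```

Run:
```python
from h import *
s=shot('scene'); c=shot('top')
plan((449.5,283.5,230,-11),(449.5,283.5,157.5,-11))
f=s['frame'].copy()
o=np.zeros((600,800,3),np.uint8)
o[:,:480]=cv2.resize(f[220:320,280:360,::-1],(480,600),interpolation=2); o[:300,480:]=cv2.resize(f[150:245,290:390,::-1],(320,300)); o[300:,480:]=cv2.resize(c['frame'][105:205,200:350,::-1],(320,300))
cv2.imwrite('pics/s10.png',o)
def blob(lo,hi,roi,z):
    F=cv2.cvtColor(s['frame'][:,:,::-1].copy(),cv2.COLOR_BGR2HSV); m=cv2.inRange(F,lo,hi);k=np.zeros_like(m);x0,y0,x1,y1=roi;k[y0:y1,x0:x1]=m[y0:y1,x0:x1]
    M=cv2.moments(k,True); return (M['m10']/max(M['m00'],1),M['m01']/max(M['m00'],1)),M['m00'],ray(s,(M['m10']/max(M['m00'],1),M['m01']/max(M['m00'],1)),z)
print('blue',blob((100,120,60),(125,255,255),(300,140,335,185),153)); print('green',blob((45,120,40),(80,255,255),(325,150,365,190),153))
print('proj',proj(s,[(449.5,283.5,153),(539.5,265,153)]))
```

```text
t 24.8 now [669.2  29.7 221.5] yaw -14.0 tilt 0.03 grip 65.1 F [-0.2  0.8 -0.7] q [-0.1  0.3  1.5  0.   1.3  0.1]
(449.5, 283.5, 230, -11) tool shift [-274.5   -8.3  193.3] len 336 turn about y -0.052 rad
(449.5, 283.5, 157.5, -11) tool shift [ 0.  72.5  0. ] len 72 turn about y -0.000 rad
blue ((0.0, 0.0), 0.0, array([-1270.6,    82.2,   153. ]))
green ((346.462962962963, 170.0462962962963), 108.0, array([542.1, 267. , 153. ]))
proj [[322.6 150.4]
 [345.  169.9]]
```

View pics/s10.png

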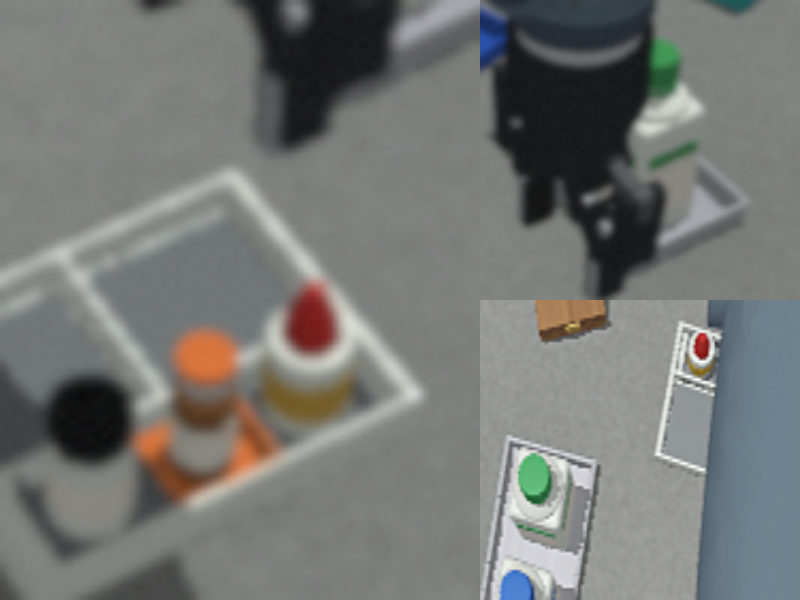

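The fresh vial stands in the seat, cap at crop (205,355). Dropper and pot are unmoved, and both bottles are in the steel tray. Fetch blue.

Emit:
send_rows(moves=[65,-22.9,-0.7,16.1,0,0,0,65,-22.9,-0.7,16.1,0,0,0,65,-22.9,-0.7,16.1,0,0,0,65,-22.9,-0.7,16.1,0,0,0,65,-22.9,-0.7,16.1,0,0,0,65,-22.9,-0.7,16.1,0,0,0,65,-22.9,-0.7,16.1,0,0,0,65,-22.9,-0.7,16.1,0,0,0,65,-22.9,-0.7,16.1,0,0,0,65,-22.9,-0.7,16.1,0,0,0,65,-22.9,-0.7,16.1,0,0,0,65,-22.9,-0.7,16.1,0,0,0])

```text
time: 25.8
tool_pos: [447.5, 283.9, 227.9]
ee_rot: [-0.701, 0.702, -0.087, 0.085]
force: [0.1, 0.9, -0.2]
grip_width: 65.1
```

Emit:
send_rows(moves=[65,0,0,0,0,-0.052,0,65,0,0,0,0,0,0])

```text
time: 25.97
tool_pos: [447.6, 284.0, 228.0]
ee_rot: [-0.703, 0.705, -0.068, 0.065]
force: [0.1, -0.4, 0.7]
grip_width: 65.0
```

Run:
```python
from h import *
cams.camera('top')
plan((449.5,283.8,157.5,-11))
```

```text
t 26.02 now [448.4 283.4 228.3] yaw -11.0 tilt 0.18 grip 64.9 F [-0.4 -0.3  0.1] q [ 0.3 -0.   1.9 -0.   1.3  0.5]
(449.5, 283.8, 157.5, -11) tool shift [ 1.2 70.8  0.7] len 71 turn about y 0.000 rad
```

Emit:
send_rows(moves=[65,1,20,0.5,0,0,0,65,0,20,0,0,0,0,65,0,18,0,0,0,0,65,0,12.5,0,0,0,0,20,0,0,0,0,0,0,20,0,0,0,0,0,0,20,0,0,0,0,0,0,20,0,0,0,0,0,0,20,0,0,0,0,0,0,20,0,0,0,0,0,0], squeeze=40)

```text
time: 26.85
tool_pos: [450.9, 283.8, 160.0]
ee_rot: [0.704, -0.704, 0.067, -0.068]
force: [0.4, 0.2, -1.8]
grip_width: 33.0
```

Run:
```python
from h import *
plan((449.5,283.8,220,-11),(601.6,5,220,-13.9),(601.6,5,160,-13.9))
```

```text
t 26.85 now [450.9 283.8 160. ] yaw -11.0 tilt 0.06 grip 33.0 F [ 0.4  0.2 -1.8] q [ 0.3  0.1  1.9 -0.   1.1  0.5]
(449.5, 283.8, 220, -11) tool shift [ -1.3 -60.   -0.3] len 60 turn about y -0.000 rad
(601.6, 5, 220, -13.9) tool shift [ 202.5    0.  -244.7] len 318 turn about y 0.051 rad
(601.6, 5, 160, -13.9) tool shift [ 0. 60.  0.] len 60 turn about y -0.000 rad
```

Emit:
send_rows(moves=[20,0,-15,0,0,0,0,20,0,-23,0,0,0,0,20,0,-22,0,0,0,0,20,0,0,-18,0,0,0,20,4,0,-27,0,0,0,20,8,0,-29,0,0,0,20,8,0,-29,0,0,0,20,8,0,-29,0,0,0,20,14,0,-27,0,0,0])

```text
time: 27.6
tool_pos: [460.7, 118.5, 219.5]
ee_rot: [-0.704, 0.704, -0.068, 0.067]
force: [0.2, 0.4, -2.5]
grip_width: 32.5
```

Emit:
send_rows(moves=[20,22,0,-17,0,0,0,20,28,0,-14,0,0,0,20,28,0,-14,0,0,0,20,28,0,-14,0,0,0,20,25,0,-13,0,0,0,20,20,0,-9,0,0,0,20,10,0,-5,0,0.051,0,20,0,0,0,0,0,0,20,0,0,0,0,0,0])

```text
time: 28.35
tool_pos: [603.0, 4.4, 219.2]
ee_rot: [0.702, -0.702, 0.086, -0.085]
force: [0.5, -0.1, -3.4]
grip_width: 32.9
```

Run:
```python
from h import *
cams.camera('top');plan((601.6,5.2,160,-13.9))
```

```text
t 28.4 now [602.6   4.9 219.2] yaw -13.9 tilt 0.07 grip 32.8 F [ 0.3  0.4 -3.5] q [-0.2  0.2  1.7  0.   1.3  0.1]
(601.6, 5.2, 160, -13.9) tool shift [-1.  59.2  0. ] len 59 turn about y 0.001 rad
```

Lower to just above contact, check, then continue.

Emit:
send_rows(moves=[20,-1,14,0,0,0,0,20,0,16,0,0,0,0,20,0,12,0,0,0,0,20,0,8,0,0,0,0,20,0,5,0,0,0,0,20,0,2.5,0,0,0,0,20,0,0,0,0,0,0,20,0,0,0,0,0,0])

```text
time: 29.07
tool_pos: [602.7, 4.9, 163.0]
ee_rot: [-0.702, 0.702, -0.085, 0.086]
force: [-1.3, 0.7, 0.7]
grip_width: 32.4
```

Run:
```python
from h import *
s=shot('scene');plan((601.6,5.2,160,-13.9))
cv2.imwrite('pics/s11.png',cv2.resize(s['frame'][215:325,250:370,::-1],None,fx=4,fy=4,interpolation=2))
```

```text
t 29.12 now [602.7   4.9 163. ] yaw -13.9 tilt 0.08 grip 32.8 F [-1.9  0.5  1.8] q [-0.2  0.2  1.8  0.   1.2  0.1]
(601.6, 5.2, 160, -13.9) tool shift [-1.2  3.   0.1] len 3 turn about y -0.000 rad
```

View pics/s11.png

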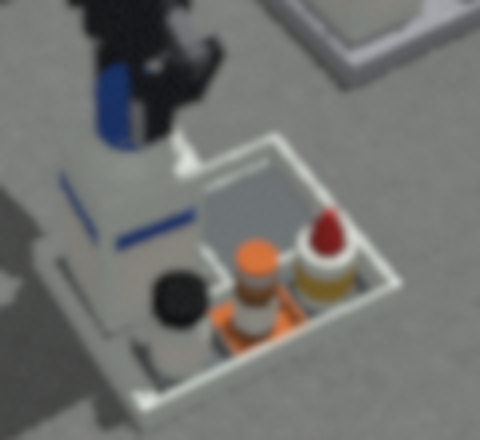

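The blue bottle sits in its bay and the force shows floor contact. Release and go for green.

Emit:
send_rows(moves=[36,0,0,0,0,0,0,50,0,0,0,0,0,0,65,0,0,0,0,0,0,65,0,0,0,0,0,0,65,0,-20,0,0,0,0,65,0,-25,0,0,0,0,65,0,-25,0,0,0,0,65,0,0,0,0,0,0])

```text
time: 29.78
tool_pos: [605.2, 4.3, 238.3]
ee_rot: [-0.702, 0.702, -0.082, 0.089]
force: [1.1, 0.4, 0.7]
grip_width: 65.0
```

Emit:
send_rows(moves=[65,-12.2,0,27.0,0,0,0,65,-12.2,0,27.0,0,0,0,65,-12.2,0,27.0,0,0,0,65,-12.2,0,27.0,0,0,0,65,-12.2,0,27.0,0,0,0,65,-12.2,0,27.0,0,0,0,65,-12.2,0,27.0,0,0,0,65,-12.2,0,27.0,0,0,0,65,-12.2,0,25.0,0,-0.051,0,65,0,0,0,0,0,0,65,0,0,0,0,0,0])

```text
time: 30.7
tool_pos: [553.2, 266.0, 231.5]
ee_rot: [-0.704, 0.704, -0.067, 0.067]
force: [0.3, -0.1, 0.2]
grip_width: 65.2
```

Run:
```python
from h import *
s=shot('scene');plan((540,265,158.5,-11))
cv2.imwrite('pics/s12.png',cv2.resize(s['frame'][130:330,240:400,::-1],None,fx=3,fy=3,interpolation=2))
```

```text
t 30.75 now [553.5 265.1 231.6] yaw -11.0 tilt 0.03 grip 64.9 F [-0.   0.1 -0. ] q [ 0.3  0.2  1.7 -0.   1.3  0.5]
(540, 265, 158.5, -11) tool shift [-13.2  73.1  -2.6] len 74 turn about y 0.000 rad
```

View pics/s12.png

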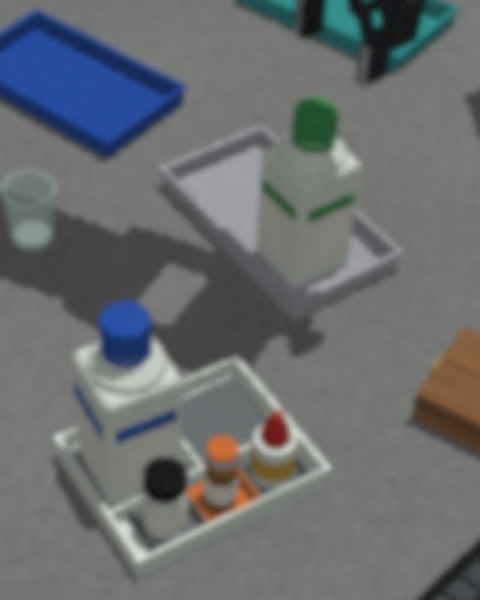

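Emit:
send_rows(moves=[65,-13,0,-2.6,0,0,0,65,0,20,0,0,0,0,65,0,20,0,0,0,0,65,0,20,0,0,0,0,65,0,13,0,0,0,0,20,0,0,0,0,0,0,20,0,0,0,0,0,0,20,0,0,0,0,0,0,20,0,0,0,0,0,0,20,0,0,0,0,0,0,20,0,0,0,0,0,0])

```text
time: 31.67
tool_pos: [540.9, 265.1, 159.9]
ee_rot: [0.704, -0.704, 0.067, -0.068]
force: [-0.4, -0.7, -0.3]
grip_width: 32.6
```

Run:
```python
from h import *
plan((540,265,220,-11),(620.6,80,220,-13.9),(620.6,80,162,-13.9))
```

```text
t 31.67 now [540.9 265.1 159.9] yaw -11.0 tilt 0.10 grip 32.6 F [-0.4 -0.7 -0.3] q [ 0.3  0.2  1.8 -0.   1.2  0.5]
(540, 265, 220, -11) tool shift [ -0.8 -60.1  -0.2] len 60 turn about y 0.000 rad
(620.6, 80, 220, -13.9) tool shift [ 114.4    0.  -166.2] len 202 turn about y 0.051 rad
(620.6, 80, 162, -13.9) tool shift [ 0. 58.  0.] len 58 turn about y -0.000 rad
```

Emit:
send_rows(moves=[20,0,-15,0,0,0,0,20,0,-23,0,0,0,0,20,0,-22,0,0,0,0,20,14,0,-20,0,0,0,20,19,0,-28,0,0,0,20,19,0,-28,0,0,0,20,19,0,-28,0,0,0,20,19,0,-28,0,0,0,20,14,0,-20,0,0,0,20,9,0,-13,0,0.051,0,20,0,0,0,0,0,0,20,0,0,0,0,0,0])

```text
time: 32.67
tool_pos: [619.7, 81.0, 218.6]
ee_rot: [0.702, -0.702, 0.086, -0.086]
force: [-0.4, 0.6, -3.7]
grip_width: 32.9
```

Run:
```python
from h import *
cams.camera('top');plan((620.6,80,162,-13.9))
```

```text
t 32.72 now [619.4  81.8 218.6] yaw -13.9 tilt 0.06 grip 32.5 F [ 0.9  0.5 -3.9] q [-0.1  0.2  1.6  0.   1.3  0.2]
(620.6, 80, 162, -13.9) tool shift [ 1.6 56.6 -1.5] len 57 turn about y 0.000 rad
```

Emit:
send_rows(moves=[20,1.4,14,-1.3,0,0,0,20,0,16,0,0,0,0,20,0,12,0,0,0,0,20,0,8,0,0,0,0,20,0,4,0,0,0,0,20,0,2.5,0,0,0,0,20,0,0,0,0,0,0,20,0,0,0,0,0,0])

```text
time: 33.38
tool_pos: [621.3, 80.1, 163.0]
ee_rot: [0.702, -0.702, 0.085, -0.086]
force: [-0.1, 0.2, -2.1]
grip_width: 32.2
```

Run:
```python
from h import *
cams.camera('top');plan((620.6,80,162,-13.9))
```

```text
t 33.43 now [621.3  80.1 163. ] yaw -13.9 tilt 0.09 grip 32.7 F [-0.   0.7 -1.8] q [-0.1  0.3  1.7  0.   1.2  0.2]
(620.6, 80, 162, -13.9) tool shift [-0.7  1.  -0.2] len 1 turn about y -0.000 rad
```

Almost down; 0.8 mm more, then release and rise clear.

Emit:
send_rows(moves=[20,0,0.8,0,0,0,0,20,0,0,0,0,0,0,36,0,0,0,0,0,0,50,0,0,0,0,0,0,65,0,0,0,0,0,0,65,0,0,0,0,0,0,65,0,-20,0,0,0,0,65,0,-25,0,0,0,0,65,0,-30,0,0,0,0,65,0,-35,0,0,0,0,65,-30,0,0,0,0,0,65,-30,0,0,0,0,0])

```text
time: 34.43
tool_pos: [564.2, 93.9, 275.0]
ee_rot: [0.702, -0.702, 0.084, -0.088]
force: [-0.3, -0.1, -1.0]
grip_width: 64.8
```

Emit:
send_rows(moves=[65,-30,0,30,0,0,0,65,-30,0,30,0,0,0,65,-20,0,30,0,0,0,65,0,0,30,0,0,0,65,0,0,30,0,0,0,65,0,0,30,0,0,0,65,0,0,0,0,0,0,65,0,0,0,0,0,0])

```text
time: 35.1
tool_pos: [529.0, 288.0, 271.3]
ee_rot: [-0.702, 0.702, -0.085, 0.085]
force: [-0.8, 0.2, -0.8]
grip_width: 64.7
```

Run:
```python
from h import *
s=shot('scene');c=shot('top');plan()
a=cv2.imread('pics/scene0.png'); o=np.zeros((600,800,3),np.uint8)
f=lambda im,w,h:cv2.resize(im[205:325,230:360],(w,h),interpolation=2)
o[:370,:400]=f(a,400,370); o[:370,400:]=f(s['frame'][:,:,::-1],400,370); o[370:,:400]=cv2.resize(c['frame'][100:190,260:380,::-1],(400,230)); 
cv2.imwrite('pics/end.png',o)
F0=cv2.cvtColor(a,cv2.COLOR_BGR2HSV);F1=cv2.cvtColor(s['frame'][:,:,::-1].copy(),cv2.COLOR_BGR2HSV)
for n,lo,hi,(x0,y0,x1,y1) in (('blue',(100,120,60),(125,255,255),(265,220,300,260)),('green',(45,120,40),(80,255,255),(298,205,332,245)),('red',(0,150,80),(4,255,255),(322,258,342,285)),('black',(0,0,0),(180,255,50),(283,280,304,300))):
    r=[]
    for F in (F0,F1):
        m=cv2.inRange(F,lo,hi)[y0:y1,x0:x1]; M=cv2.moments(m,True); q=(M['m10']/M['m00']+x0,M['m01']/M['m00']+y0); r.append(ray(s,q,150 if n in('blue','green') else 60)[:2])
    print(n,r,'moved',np.linalg.norm(r[1]-r[0]))
```

```text
t 35.2 now [529.  286.4 271.4] yaw -13.9 tilt 0.04 grip 65.0 F [-1.2  0.5 -0. ] q [ 0.3  0.1  1.7 -0.   1.4  0.6]
blue [array([597.8,   7.2]), array([597.2,   6.4])] moved 0.9412092766175136
green [array([615.5,  84.1]), array([615.9,  83.4])] moved 0.8795382982629524
red [array([680.4,  72.3]), array([680.4,  72.3])] moved 0.0
black [array([656.4, -14.3]), array([656.5, -14.4])] moved 0.1244438751373691
```

View pics/end.png

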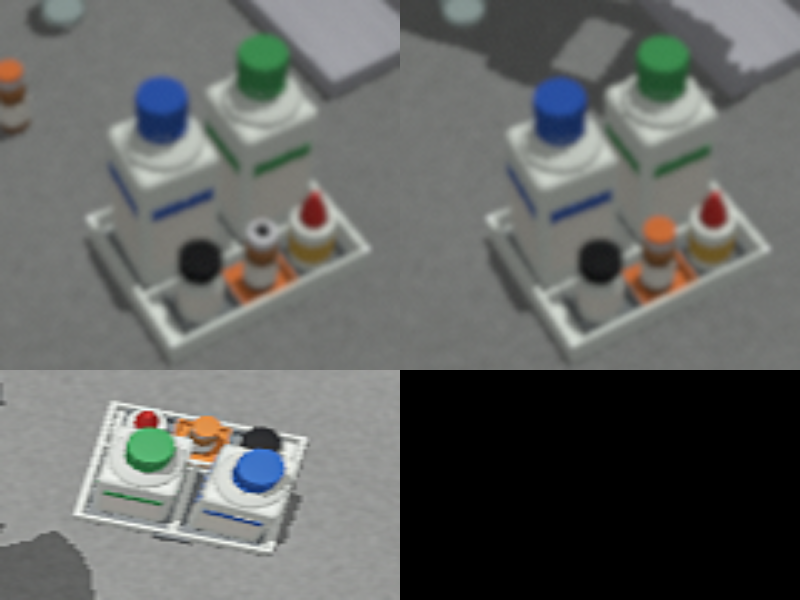

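The bottles are back within 1 mm of their start, the fresh vial is seated, and the neighbours are unmoved.

```bash
python3 -c "
from bench import job_done; print(job_done())"
```

```text
the job is handed in; nothing more can be done
None
```

The job is done and handed in; the robot's clock read about 35 s of the 125 s allowed. I moved both bottles to the steel side tray and pushed the used vial through the bin flap. Then I stood the fresh vial in the orange seat and put each bottle back in its own bay.

Last checks:
- **Bottles:** both caps measured within about 1 mm of their start positions in the camera image, and both bottles look upright and squared up.
- **Neighbours:** the dropper and the pot measured 0.0 and 0.1 mm from where they started.
- **Fresh vial:** it looks upright in the orange seat. I set it down about 1 mm from the seat centre I measured in the image.
- **Used vial:** the last picture of the bin shows the flap shut and no vial on it. I could not see inside the bin, so I am inferring that it dropped in.
- **Gripper:** it was open and well clear when I handed in.

No check failed. One position reading jumped about 4 mm above the bin, and the arm tended to overshoot a few millimetres just after fast moves. For the vial and bottle placings I waited for it to settle and read the position again.

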